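# Set the webbing guide to its gauge mark

## Robot

A 6-joint arm with a two-finger parallel gripper is mounted at the origin on a cart in front of the work surface, level with it; the furniture and walls round the work are solid. World frame = base frame: x ahead of the robot, y to its left, z up, the work surface at z = 0. Lengths are in mm, angles in rad, forces in N, time in s.
With the tool pointing down it reaches from about 275 to 725 mm from the base axis. Payload 15.9 kg.
Tool frame: the origin (TCP) lies at the very end of the fingers, on their centre line; the grasp point (between the pads) lies 19 mm behind it; z points along the fingers, y is the line along which they close (so a half turn about z gives the same grasp; the last joint's range is limited). The gripper opens to 85 mm and grips with 20 to 120 N. Pads are 22 mm wide; open, the fingers measure 114 mm over their backs; the gripper's body (76 mm by 85 mm) begins 54 mm behind the grasp point. The pads swing forward as they close: fully open they stand 13 mm farther back than shut.
Start: joints at [-1.223, 0.213, -0.034, 1.323, 0, 1.571], TCP at [170.408, -470.049, 231.306] pointing down, gripper open.
Joint ranges: [-2.98, 2.98], [-0.74, 1.72], [-1.14, 1.35], [-2.1, 2.04], [-1.57, 1.44], [-3.14, 3.14]. Speed limits (rad/s): [1.89, 1.89, 2.39, 2.57, 3.14, 3.14].

## Interface

Orientations are given as [roll, pitch, yaw] about the fixed x, y, z axes, in that order (R = Rz(yaw) Ry(pitch) Rx(roll)).
In Python, from station import arm gives the robot as it stands.
- The arm moves only by the tool jog_arm, never from a script. Its argument "series" is a list of rows, each an object of numbers: "dx", "dy", "dz": the shift along the world's x, y, z as a fraction of full scale; "twist": the turn about the world's z as a fraction of full scale. A call has exactly 5 rows; each row is the pose to reach, as a shift and turn from the pose commanded when the call began; what a row does not reach only later rows make up. Full scale, the value 1, is 0.15 m for a shift and 0.5 rad for a turn. A row lasts 1/10 s, in which the tool goes at most 50 mm and 8.59 degrees, less where a joint would pass 70% of its speed; a pose out of reach is approached as far as the arm can. A call with a number of a shift or a turn outside -1 to 1 is refused whole. A call with a gripper value outside its range is refused whole. "gripper" is the opening, from -1 (shut) to 1 (fully open), so that 0 is half open, set as the call begins (left out, the last holds). The fingers move at their own pace and stop on an object; "force" is the grip in N (left out, the last holds). Time passes only in rows, so rows that repeat a pose let the fingers close, or fill a call up. It gives the time, the measured TCP pose, the force, the opening and the grip force at its end, in the units of the state.
- arm.read_state(): the state, without advancing time (a new reading comes with each control period).
- arm.camera(name): name is "side" or "top"; returns the picture (384x512x3 uint8, red, green, blue); there is no depth.
- arm.camera_params(name): a dict with "fov_y" (degrees; the focal length in pixels is half the picture's height over the tangent of half this angle, whatever the lens; pixels are square), "cx", "cy" (the principal point, pixels), "rvec" (rotation vector, rad) and "tvec" (3), from world to camera coordinates, as OpenCV has them. Camera axes: x right, y down, z forward; pixel columns grow to the right and rows downward; lengths in mm; the calibration is good to about 2 mm. A picture is of the moment at which its call begins. camera_params takes no time and is no camera call.
- arm.close_job(): hands the job in; it is judged then, once.
Trained networks look in the newest picture that a camera, given by its name, has taken for a name from the list of things; names that differ only in an ending like _2 or _b are one class to them, and where a whole thing is asked for, a point or a joint stands for the part that bears it (a point fixed in the world has none). Each returns a list of dicts, best first, with "p" (0 to 1); they miss things now and then, are a little off and sometimes report something else, mostly with a low value. They report only what shows in the picture. A call takes as long as a camera call.
- arm.boxes_of(camera, name): "location" ([column, row] in pixels, amid what is visible of it).
- arm.place_of(camera, name): "location" ([column, row] in pixels: a listed point, or the origin of a listed thing).
The state is a dict: "time_s": time; "qpos": joint angles; "qvel": joint speeds; "joint_efforts": joint torques, N m; "tool_pos": TCP position; "tcp_rot": TCP orientation; "force": force on the tool from outside, world axes, zero at the start; "wrist_torque": the same for the moment, N m; "opening": opening from 0.0 (shut) to 1.0 (fully open); "finger_force": force on a finger pad.
Only numpy, scipy, OpenCV 4.12 (cv2) and the standard library are available. Lean on these libraries where they do the work, as an engineer would, in place of code of your own. Each camera call takes 0.05 s, during which the arm holds its last target. There are 200 camera calls.

## Task

Set the webbing guide for the next strap, by fingertip and with nothing picked up: push the black lock lever fully round to its released position, roll the knurled wheel under a fingertip until the sliding cheek has closed the gap so far that its pointer stands at the tip of the brass gauge mark, then push the lever fully back to lock the setting. Move the cheek by its wheel only, not by pushing it, and do not shift the things lying about.

Things in the scene. Friction and masses are not known exactly. Their poses are not given: they have to be found in the camera images.
- guide: webbing guide: a grey plate 110x220x12 mm (x, y, z) fixed to the table; origin at the centre of its underside, z up. In its frame (mm): fixed steel cheek with inner face at y = -70; sliding cheek to the left (+y) of it; scale along the front (-x) edge; knurled wheel near the left end; behind it a dark rack bar (x 0 to 8, top z 55, part of the sliding cheek), then the grey lock housing (x 16 to 52, y 27 to 83)
- wheel_top (a point): highest point of the knurled wheel's rim, mid-width, 67 mm above the table. Radius 25 mm, 14 mm wide along the guide's x (guide x -19 to -5 mm); its axle lies along the guide's x, 25 mm below this point. A bracket in front of it (guide x -29 to -23 mm) is 57 mm high. Rigid, rough rim in fixed bearings: pressed with 4 to 15 N and stroked, it goes along with the fingertip
- wheel (a joint): turn of the knurled wheel, rad; grows as the top of its rim moves to the guide's -y (right), which closes the gap: pinion and rack move the cheek 5 mm per rad (25 mm of rim travel). Range -0.6 to 5.4, starts at 0 to 1.6. Lever released: about 1.5 N at the rim turns it, and it stays where it is left. Lever locked: a brake drags on it (15 N and more at the rim) and the finger mostly slips
- sliding_cheek: steel cheek that slides along the guide's y, upright plate 80x4x24 mm with a foot 62x32x10 mm and a dark pointer at its front (-x) side; driven by the wheel, not to be pushed itself; origin on the plate's inner face, at the underside of the guide
- pointer (a point): tip of the sliding cheek's dark pointer, on the foot's front side, 18 mm above the table, pointing to the guide's -x. It moves along the guide's y only; at the start it stands 6 to 20 mm to the left (+y) of the gauge mark
- gauge_mark (a point): tip of the brass gauge rider, a block 12x10x6 mm with a pointed nose (to the guide's +x) clamped on the scale at the front edge of the guide; fixed. Axes as the guide's. The pointer is set when it stands at the same guide y as this tip
- lock_hinge (a point): point on the upright pivot of the lock lever, on top of the lock housing, 84 mm above the table (the height of the lever's ball). The housing's top is 52 mm above the table
- lever_end (a point): centre of the ball (17 mm diameter) at the end of the black lock lever, a round bar 10 mm thick reaching 60 mm from its upright pivot, 84 mm above the table at the ball and 77 mm midway. There is nothing under the ball but the plate or the table
- lock (a joint): swing of the lock lever, rad: 0 = locked, pointing to the guide's +x (away from the robot); 1.3 = fully released, pointing nearly to the guide's +y (left), swung anticlockwise seen from above. 2 to 6 N at the ball moves it; it stays where it is left and has stops at both ends. Fully means within 0.15 rad of the stop
- web_roll_2: roll of dark blue webbing lying flat, 74 mm across, 26 mm high; bystander, loose; origin at the centre of its underside
- buckle_1: black strap buckle, 62x43x11 mm; bystander, loose; origin at the centre of its underside
- chalk: three-cornered tailor's chalk, 38x41x8 mm; bystander, loose; origin at the centre of its underside
- pin_tin: round tin with lid, 67 mm across, 31 mm high; bystander, loose; origin at the centre of its underside
- bobbin_1: bobbin, 21 mm across, 11 mm high; bystander, loose; origin at the centre of its underside
- bobbin_2: bobbin, 21 mm across, 11 mm high; bystander, loose; origin at the centre of its underside
- needle_box: box of needles, 39x56x24 mm; bystander, loose; origin at the centre of its underside

How it is judged (in metres and radians):
On the way, in this order (a step that is already met when the one before it is completed fails the run):
1. the lock lever is swung to released (value of joint lock above 1.1 rad), for 0.1 s.
2. with the lever released, the pointer is brought to the gauge mark (value of joint lock above 1 rad and y of pointer in the frame of gauge_mark between -0.0025 and 0.0025 m), for 0.2 s.
At the end, for the whole second after the job is handed in: the lock lever is back within 0.15 rad of locked, the pointer stands within 2.5 mm of the gauge mark's tip along the guide's y, and the wheel is at rest (value of joint lock below 0.15 rad and y of pointer in the frame of gauge_mark between -0.0025 and 0.0025 m and velocity of joint wheel between -0.05 and 0.05 rad/s); the robot touches nothing.
It fails at once if the sliding cheek itself is pushed (over 2 N) (contact force between any of the fingers, the arm and sliding_cheek above 2 N).
It fails at once if a bystander is shifted by more than 15 mm, or lifted (distance of any of web_roll_2, buckle_1, chalk, pin_tin, bobbin_1, bobbin_2, needle_box from where it was at the start of the episode above 0.015 m).
It also fails if it takes over 64 s, if anything falls off the work surface, if the arm or the gripper's body presses on something with over 40 N, if the wrist force passes 120 N, or if a joint passes its speed limit or range.

## Working session

There is one attempt and no reset: what is moved stays moved. The work goes in short steps, Python scripts to look and compute and a tool call to move; the robot and the scene stay as the last step left them, time stands still between calls to the robot, and variables do not carry over. Pictures are saved under pics/ and viewed, at most 10 in all, crops included, and the job is handed in when it is done.

Besides the shell and the picture viewer there is one more tool, called as a command line: name --argument value ..., lists and objects as JSON in quotes. jog_arm: Moves the arm, as the interface text tells. Shift numbers are shares of 0.15 m and turn numbers shares of 0.5 rad, none past 1 either way. Its arguments: {"type":"object","properties":{"series":{"type":"array"},"gripper":{"type":"number"},"force":{"type":"number"}},"required":["series"]}

```bash
mkdir -p pics; cat > h.py <<'E'
import numpy as np, cv2
from station import arm
def P(c):
    p=arm.camera_params(c); f=192/np.tan(np.radians(p['fov_y'])/2)
    K=np.array([[f,0,p['cx']],[0,f,p['cy']],[0,0,1]]); return K,np.array(p['rvec'],float),np.array(p['tvec'],float).reshape(3)
def atz(c,uv,z):
    K,r,t=P(c);R=cv2.Rodrigues(r)[0];o=-R.T@t;d=R.T@np.linalg.inv(K)@np.array([uv[0],uv[1],1.]);return o+d*(z-o[2])/d[2]
def proj(c,X):
    K,r,t=P(c);return cv2.projectPoints(np.array(X,float).reshape(-1,3),r,t,K,None)[0].reshape(-1,2)
def snap(c,n):
    im=arm.camera(c); cv2.imwrite(f'pics/{n}.png',im[:,:,::-1]); return im
E
python3 - <<'E'
from h import *
Z=dict(guide=0,wheel_top=67,pointer=18,gauge_mark=18,lock_hinge=84,lever_end=84,web_roll_2=0,buckle_1=0,chalk=0,pin_tin=0,bobbin_1=0,needle_box=0)
for c in('top','side'):
    snap(c,c+'0')
    K,r,t=P(c);print(c,K[0,0],(-cv2.Rodrigues(r)[0].T@t).round())
    for n,z in Z.items():
        for d in arm.place_of(c,n)[:3]:
            if d['p']>.2: print(n,round(d['p'],2),np.round(d['location'],1),atz(c,d['location'],z).round(1))
print(arm.read_state())
E
```

```text
top 376.5454134055981 [425. 227. 954.]
guide 0.93 [337.7 220.4] [434.8  36.4   0. ]
wheel_top 0.87 [318.8 221.1] [433.7  94.1  67. ]
pointer 0.68 [345.8 236.1] [395.5  21.7  18. ]
pointer 0.47 [323.1 221.7] [432.4  76.2  18. ]
gauge_mark 0.61 [349.1 233.8] [400.9  13.3  18. ]
lever_end 0.67 [327.8 173.7] [542.8  71.5  84. ]
buckle_1 0.62 [402.2 186.6] [ 516.  -130.5    0. ]
pin_tin 0.62 [274.2 198.3] [495.  194.9   0. ]
bobbin_1 0.64 [344.1 245.1] [372.5  23.    0. ]
bobbin_1 0.45 [355.7 250.9] [357.4  -5.3   0. ]
needle_box 0.9 [142.4 159.8] [603.3 530.4   0. ]
needle_box 0.43 [410.6 224.5] [ 419.7 -146.2    0. ]
side 359.48500971623344 [ 559. -681.  768.]
guide 0.61 [228.8 246.7] [438.6  31.7   0. ]
wheel_top 0.85 [231.9 215.9] [443.   90.6  67. ]
pointer 0.75 [214.2 241. ] [397.   34.1  18. ]
pointer 0.24 [250.1 210.9] [489.3 172.2  18. ]
gauge_mark 0.68 [231.4 245.2] [448.1  21.3  18. ]
gauge_mark 0.43 [214.6 248.8] [402.8   4.3  18. ]
lock_hinge 0.85 [246.9 213.7] [487.3  84.3  84. ]
lever_end 0.67 [268.5 217. ] [549.5  74.8  84. ]
web_roll_2 0.73 [210.3 300.6] [ 415.5 -152.4   
[... 278 characters left out ...]
2 517.7   0. ]
{'time_s': 1.3, 'qpos': array([-1.22300442e+00,  2.12894478e-01, -3.43788435e-02,  1.32349560e+00,
       -2.08924598e-05,  1.57079491e+00]), 'qvel': array([-0.00053117,  0.00068598,  0.00066688, -0.00108108, -0.00056046,
       -0.00023094]), 'joint_efforts': array([ 8.78702522e-04, -6.85945058e+01,  4.87323904e+01,  1.26125629e-03,
       -2.37087482e-05,  5.36849541e-06]), 'tool_pos': array([ 170.40442677, -470.06396038,  231.31700428]), 'tcp_rot': array([3.14156525e+00, 2.08924987e-05, 3.47793331e-01]), 'force': array([-0.62184715, -0.60834924,  0.19520926]), 'wrist_torque': array([ 0.0373828 , -0.01210033,  0.02211752]), 'finger_force': 0.0, 'opening': 0.9982922693082802}
```

```bash
python3 - <<'E'
import cv2,numpy as np
a=cv2.imread('pics/top0.png')[140:280,250:430];b=cv2.imread('pics/side0.png')[180:320,160:340]
cv2.imwrite('pics/c0.png',np.vstack([cv2.resize(x,None,fx=4,fy=4,interpolation=cv2.INTER_CUBIC) for x in (a,)]))
cv2.imwrite('pics/c1.png',cv2.resize(b,None,fx=4,fy=4,interpolation=cv2.INTER_CUBIC))
E
```

```text
(no output)
```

View pics/c0.png

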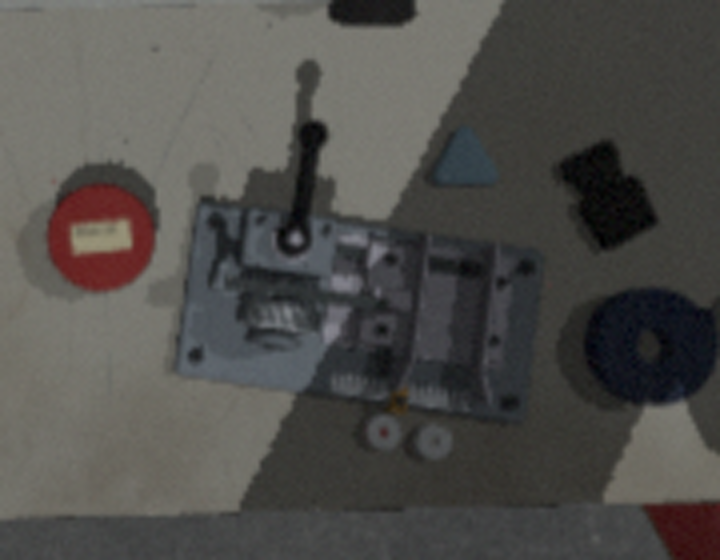

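View pics/c1.png

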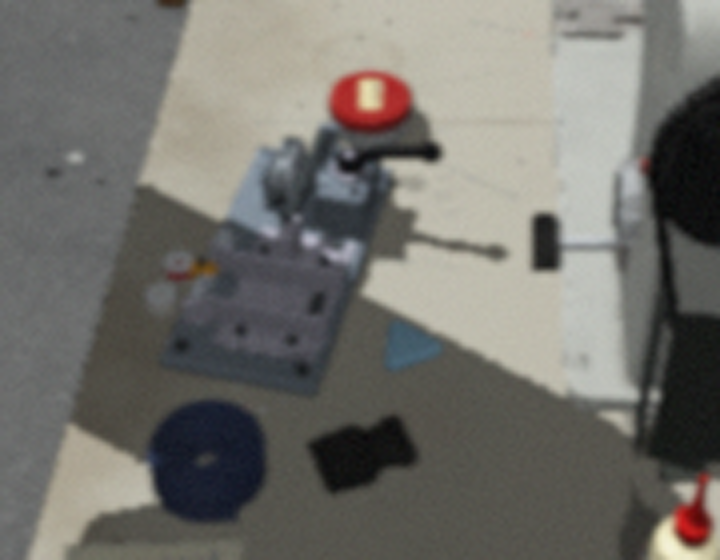

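The top view shows the plate with corners at about (301,190), (385,201), (380,245) and (295,233). The lever ball is at (328,173), the pivot at (323,200), the brass rider at (350,240) and the wheel at (319,220). A black piece of fixed furniture stands at (343,142). The side view agrees.

```bash
cat >> h.py <<'E'
def tri(a,b):
    M=[]
    for c,uv in(('top',a),('side',b)):
        K,r,t=P(c);Pm=K@np.c_[cv2.Rodrigues(r)[0],t];M.append(Pm)
    X=cv2.triangulatePoints(M[0],M[1],np.array(a,float),np.array(b,float))[:,0];return X[:3]/X[3]
E
python3 - <<'E'
from h import *
from scipy.optimize import least_squares as LS
cr=np.array([[203,200],[540,245],[520,420],[180,372]])/4+[250,140]-.4
cs=np.array([[163,365],[317,393]])/4+[160,180]-.4   # right-front, right-back corners (side)
loc=np.array([[55,110,12],[55,-110,12],[-55,-110,12],[-55,110,12],[-12,55,67]],float)
pl=np.vstack([cr,[318.8,221.1]]);locs=np.array([[-55,-110,12],[55,-110,12],[-12,55,67]],float);ps=np.vstack([cs,[231.9,215.9]])
def G(p,L):
    c,s=np.cos(p[2]),np.sin(p[2]);L=np.atleast_2d(L);return np.c_[p[0]+c*L[:,0]-s*L[:,1],p[1]+s*L[:,0]+c*L[:,1],L[:,2]]
loc=loc[:4];pl=pl[:4];locs=locs[:2];ps=ps[:2]
f=lambda p:np.r_[(proj('top',G(p,loc))-pl).ravel(),(proj('side',G(p,locs))-ps).ravel()]
s=LS(f,[435,36,-.13],x_scale=[10,10,.1],loss='soft_l1');p=s.x;print(p,f(p).round(1));np.save('g.npy',p)
print('wheeltop',G(p,[-12,55,67]),'px',proj('top',G(p,[-12,55,67])),proj('side',G(p,[-12,55,67])))
H=tri([250+293/4,140+238/4],[160+347/4,180+160/4]);E=tri([250+313/4-.4,140+134/4-.4],[160+430/4-.4,180+152/4-.4])
print('hinge,end tri',H,E, atz('top',[250+313/4-.4,140+134/4-.4],84),atz('side',[160+430/4-.4,180+152/4-.4],84))
c,sn=np.cos(p[2]),np.sin(p[2])
for n,X in(('hinge',atz('side',[246.9,213.7],84)),('end',E),('top hinge',atz('top',[322.8,199],84))):
    d=X[:2]-p[:2];print(n,'local',(c*d[0]+sn*d[1]).round(1),(-sn*d[0]+c*d[1]).round(1))
print('black thing',tri([343,142],[160+545/4,180+240/4]),atz('top',[343,142],0),atz('side',[160+545/4,240],0))
E
```

```text
[ 4.43872477e+02  3.15062678e+01 -1.57902046e-01] [-1.  -0.5  2.2 -0.3  2.6 -0.1 -0.7  0.2 -1.3 -0.8  0.2 -0.4]
wheeltop [[440.67033341  87.70899261  67.        ]] px [[321.41743969 218.03528743]] [[230.99736882 216.53534234]]
hinge,end tri [485.67605828  81.06145667  62.3713302 ] [544.88849789  71.47216326  84.33186827] [544.23815783  71.33845124  84.        ] [545.63089718  72.02503847  84.        ]
hinge local 34.6 59.0
end local 93.5 55.4
top hinge local 31.4 59.6
black thing [626.98862812  25.03579195  47.53624117] [635.01281315  14.22057798   0.        ] [634.21686643  72.47288266   0.        ]
```

View pics/side0.png

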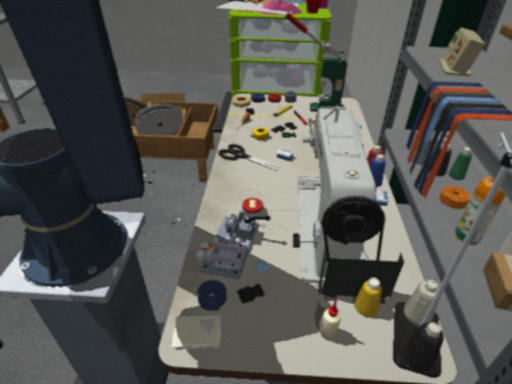

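View pics/top0.png

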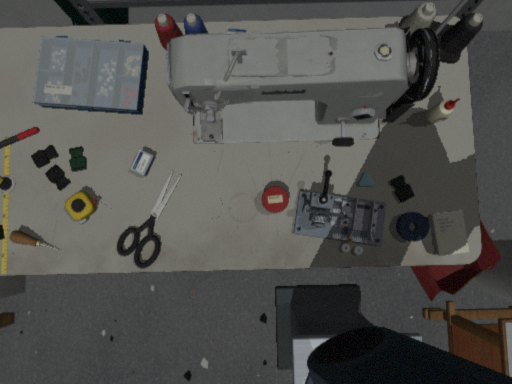

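The views show the sewing machine behind the guide, with free space above the guide in front of it. I'll refine the pose with all the cues and start the transit.

```bash
python3 - <<'E'
from h import *
from scipy.optimize import least_squares as LS
T=[([55,110,12],[300.3,189.6]),([55,-110,12],[384.6,200.8]),([-55,-110,12],[379.6,244.6]),([-55,110,12],[294.6,232.6]),([0,0,0],[337.7,220.4]),([-12,55,67],[318.8,221.1]),([34,55,84],[322.8,199]),([94,55,84],[327.8,173.5])]
S=[([-55,-110,12],[200.3,270.9]),([55,-110,12],[238.9,277.9]),([0,0,0],[228.8,246.7]),([-12,55,67],[231.9,215.9]),([34,55,84],[246.9,213.7]),([94,55,84],[267.5,217.5])]
def G(p,L):
    c,s=np.cos(p[2]),np.sin(p[2]);L=np.atleast_2d(np.array(L,float));return np.c_[p[0]+c*L[:,0]-s*L[:,1],p[1]+s*L[:,0]+c*L[:,1],L[:,2]]
a,b=map(lambda Q:(np.array([q[0] for q in Q],float),np.array([q[1] for q in Q])),(T,S))
f=lambda p:np.r_[(proj('top',G(p,a[0]))-a[1]).ravel(),(proj('side',G(p,b[0]))-b[1]).ravel()]
s=LS(f,[440,33,-.14],x_scale=[10,10,.1],loss='soft_l1');p=s.x;print(p,f(p).reshape(-1,2).round(1).tolist());np.save('g.npy',p)
for n,L in(('wheel',[-12,55,67]),('hinge',[34,55,84]),('ball',[94,55,84]),('pre',[80,20,70])):print(n,G(p,L).round(1))
print(atz('top',[345,128],250),atz('side',[322,250],50))
E
```

```text
[ 4.42975968e+02  3.41746120e+01 -1.57614100e-01] [[-2.0, -0.1], [1.2, 0.1], [1.5, 0.3], [-1.7, 0.6], [0.7, -3.3], [1.5, -2.6], [1.0, -0.4], [-1.0, -0.5], [-1.4, -1.7], [-0.1, -1.2], [1.6, -0.5], [-1.1, 0.0], [-0.8, 0.2], [-0.8, -0.3]]
wheel [[439.8  90.4  67. ]]
hinge [[485.2  83.2  84. ]]
ball [[544.4  73.7  84. ]]
pre [[525.1  41.4  70. ]]
[606.9113028   65.07291713 250.        ] [697.80661898  -9.01549242  50.        ]
```

jog_arm --series '[{"dx": 0.2,"dy": 0.2,"twist": -0.2},{"dx": 0.4,"dy": 0.4,"twist": -0.4},{"dx": 0.6,"dy": 0.6,"twist": -0.6},{"dx": 0.8,"dy": 0.8,"twist": -0.8},{"dx": 1,"dy": 1,"twist": -1}]' --gripper -1

```text
schema error: expected keys dx, dy, dz, twist
```

jog_arm --series '[{"dx": 0.2,"dy": 0.2},{"dx": 0.4,"dy": 0.4},{"dx": 0.6,"dy": 0.6},{"dx": 0.6,"dy": 0.8},{"dx": 0.6,"dy": 1}]'

```text
schema error: expected keys dx, dy, dz, twist
```

jog_arm --series '[{"dx": 0.2,"dy": 0.2,"dz": 0,"twist": -0.2},{"dx": 0.4,"dy": 0.4,"dz": 0,"twist": -0.4},{"dx": 0.6,"dy": 0.6,"dz": 0,"twist": -0.6},{"dx": 0.8,"dy": 0.8,"dz": 0,"twist": -0.8},{"dx": 1,"dy": 1,"dz": 0,"twist": -1}]' --gripper -1

```text
time_s: 1.8
tool_pos: [321.3, -318.7, 231.4]
tcp_rot: [3.141, -0.0, -0.157]
force: [0.8, -0.2, 1.0]
opening: 0.146
finger_force: 0.0
```

jog_arm --series '[{"dx": 0.2,"dy": 0.2,"dz": 0,"twist": 0},{"dx": 0.4,"dy": 0.4,"dz": 0,"twist": 0},{"dx": 0.6,"dy": 0.6,"dz": 0,"twist": 0},{"dx": 0.8,"dy": 0.8,"dz": 0,"twist": 0},{"dx": 1,"dy": 1,"dz": 0,"twist": 0}]'

```text
time_s: 2.3
tool_pos: [471.5, -168.5, 231.4]
tcp_rot: [3.141, -0.0, -0.152]
force: [0.8, -0.9, -0.1]
opening: 0.001
finger_force: 0.0
```

jog_arm --series '[{"dx": 0.1,"dy": 0.2,"dz": 0,"twist": 0},{"dx": 0.2,"dy": 0.4,"dz": 0,"twist": 0},{"dx": 0.3,"dy": 0.6,"dz": -0.2,"twist": 0},{"dx": 0.35,"dy": 0.8,"dz": -0.4,"twist": 0},{"dx": 0.35,"dy": 1,"dz": -0.6,"twist": 0}]'

```text
time_s: 2.8
tool_pos: [520.2, -49.6, 142.1]
tcp_rot: [-3.118, 0.0, -0.109]
force: [-0.2, 0.2, -1.1]
opening: 0.0
finger_force: 0.0
```

jog_arm --series '[{"dx": 0,"dy": 0.15,"dz": 0,"twist": 0},{"dx": 0,"dy": 0.35,"dz": -0.1,"twist": 0},{"dx": 0,"dy": 0.35,"dz": -0.25,"twist": 0},{"dx": 0,"dy": 0.35,"dz": -0.4,"twist": 0},{"dx": 0,"dy": 0.35,"dz": -0.48,"twist": 0}]'

```text
time_s: 3.3
tool_pos: [517.6, -24.3, 71.4]
tcp_rot: [-3.097, 0.001, -0.073]
force: [-0.1, -0.0, -0.4]
opening: -0.005
finger_force: 0.0
```

```bash
python3 - <<'E'
from h import *
a=snap('top','t1');b=snap('side','s1')
cv2.imwrite('pics/c2.png',np.hstack([cv2.resize(x[:,:,::-1],(400,400),interpolation=cv2.INTER_CUBIC) for x in(a[150:270,275:395],b[180:300,180:300])]))
s=arm.read_state();print(s['tool_pos'],s['force'],proj('top',s['tool_pos']),proj('side',s['tool_pos']))
E
```

```text
[517.25680945 -24.3680292   71.26391613] [ 0.17855008 -0.19723546  0.3567496 ] [[368.12815733 184.12287765]] [[254.70032765 245.22540784]]
```

View pics/c2.png

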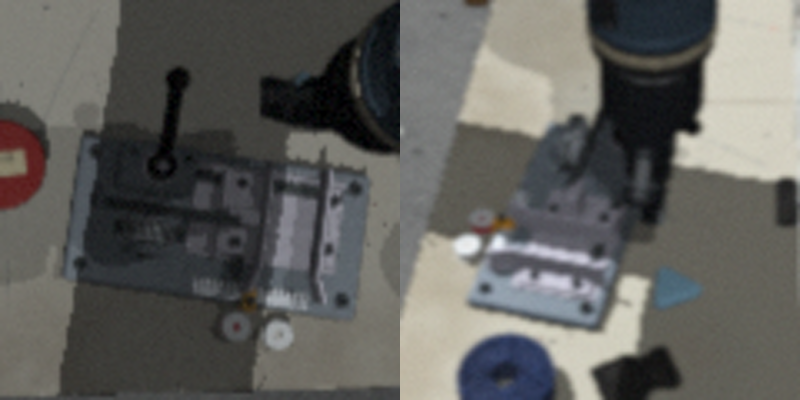

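The crops show the shut fingers at top (370,180), right of the lever and near the guide. The fixed black piece is clear to the right. The arm hasn't reached its target, so I'll check the joints.

```bash
python3 - <<'E'
from h import *
s=arm.read_state();print(s['qpos'].round(3),s['qvel'].round(3),s['tcp_rot'],s['joint_efforts'].round(1))
E
```

```text
[-0.075  0.337 -0.287  0.949  0.045  3.141] [ 0.001 -0.021  0.036  0.032  0.    -0.001] [-3.09655120e+00  2.13958686e-03 -7.35442873e-02] [  0.2 -73.6  42.8  -1.6   0.2   0. ]
```

jog_arm --series '[{"dx": 0,"dy": 0,"dz": 0,"twist": 0},{"dx": 0,"dy": 0,"dz": 0,"twist": 0},{"dx": 0,"dy": 0,"dz": 0,"twist": 0},{"dx": 0,"dy": 0,"dz": 0,"twist": 0},{"dx": 0,"dy": 0,"dz": 0,"twist": 0}]'

```text
time_s: 3.9
tool_pos: [517.8, -24.3, 71.8]
tcp_rot: [-3.097, 0.001, -0.073]
force: [0.8, 0.2, -0.1]
opening: 0.001
finger_force: 0.0
```

Joint 6 is at its limit, so I'll use the equivalent half-turned grasp, turning clear of the lever.

jog_arm --series '[{"dx": 0,"dy": -0.3,"dz": 0.2,"twist": 0.25},{"dx": 0,"dy": -0.3,"dz": 0.2,"twist": 0.5},{"dx": 0,"dy": -0.3,"dz": 0.2,"twist": 0.75},{"dx": 0,"dy": -0.3,"dz": 0.2,"twist": 1},{"dx": 0,"dy": -0.3,"dz": 0.2,"twist": 1}]'

```text
time_s: 4.4
tool_pos: [517.8, -69.4, 101.6]
tcp_rot: [-3.097, 0.001, 0.429]
force: [0.3, -0.6, -0.6]
opening: 0.001
finger_force: 0.0
```

jog_arm --series '[{"dx": 0,"dy": 0,"dz": 0,"twist": 0.25},{"dx": 0,"dy": 0,"dz": 0,"twist": 0.5},{"dx": 0,"dy": 0,"dz": 0,"twist": 0.75},{"dx": 0,"dy": 0,"dz": 0,"twist": 1},{"dx": 0,"dy": 0,"dz": 0,"twist": 1}]'

```text
time_s: 4.9
tool_pos: [517.7, -69.1, 101.4]
tcp_rot: [-3.096, 0.001, 0.926]
force: [-0.4, -0.4, 0.3]
opening: 0.0
finger_force: 0.0
```

jog_arm --series '[{"dx": 0,"dy": 0,"dz": 0,"twist": 0.25},{"dx": 0,"dy": 0,"dz": 0,"twist": 0.5},{"dx": 0,"dy": 0,"dz": 0,"twist": 0.75},{"dx": 0,"dy": 0,"dz": 0,"twist": 1},{"dx": 0,"dy": 0,"dz": 0,"twist": 1}]'

```text
time_s: 5.4
tool_pos: [517.7, -69.2, 101.5]
tcp_rot: [-3.097, 0.001, 1.423]
force: [-0.5, -0.6, -0.6]
opening: -0.0
finger_force: 0.0
```

jog_arm --series '[{"dx": 0,"dy": 0,"dz": 0,"twist": 0.25},{"dx": 0,"dy": 0,"dz": 0,"twist": 0.5},{"dx": 0,"dy": 0,"dz": 0,"twist": 0.75},{"dx": 0,"dy": 0,"dz": 0,"twist": 1},{"dx": 0,"dy": 0,"dz": 0,"twist": 1}]'

```text
time_s: 5.9
tool_pos: [517.7, -69.2, 101.5]
tcp_rot: [-3.097, 0.001, 1.922]
force: [-0.5, -0.2, -0.4]
opening: 0.001
finger_force: 0.0
```

jog_arm --series '[{"dx": 0,"dy": 0,"dz": 0,"twist": 0.25},{"dx": 0,"dy": 0,"dz": 0,"twist": 0.5},{"dx": 0,"dy": 0,"dz": 0,"twist": 0.75},{"dx": 0,"dy": 0,"dz": 0,"twist": 1},{"dx": 0,"dy": 0,"dz": 0,"twist": 1}]'

```text
time_s: 6.4
tool_pos: [517.6, -69.2, 101.6]
tcp_rot: [-3.097, 0.001, 2.421]
force: [-0.8, 0.5, 0.4]
opening: 0.002
finger_force: 0.0
```

jog_arm --series '[{"dx": 0,"dy": 0,"dz": 0,"twist": 0.25},{"dx": 0,"dy": 0,"dz": 0,"twist": 0.5},{"dx": 0,"dy": 0,"dz": 0,"twist": 0.75},{"dx": 0,"dy": 0,"dz": 0,"twist": 1},{"dx": 0,"dy": 0,"dz": 0,"twist": 1}]'

```text
time_s: 6.9
tool_pos: [517.6, -69.3, 101.5]
tcp_rot: [-3.097, 0.001, 2.92]
force: [-0.0, -0.5, -0.3]
opening: 0.001
finger_force: 0.0
```

jog_arm --series '[{"dx": 0.02,"dy": 0.2,"dz": 0,"twist": 0.12},{"dx": 0.04,"dy": 0.4,"dz": 0,"twist": 0.12},{"dx": 0.06,"dy": 0.6,"dz": -0.1,"twist": 0.12},{"dx": 0.06,"dy": 0.7,"dz": -0.22,"twist": 0.12},{"dx": 0.06,"dy": 0.7,"dz": -0.22,"twist": 0.12}]'

```text
time_s: 7.4
tool_pos: [525.4, 37.2, 66.6]
tcp_rot: [-3.096, -0.002, 2.98]
force: [-1.3, -0.3, 0.4]
opening: 0.001
finger_force: 0.0
```

jog_arm --series '[{"dx": 0.02,"dy": 0.06,"dz": 0,"twist": 0},{"dx": 0.02,"dy": 0.125,"dz": 0,"twist": 0},{"dx": 0.05,"dy": 0.18,"dz": 0,"twist": 0},{"dx": 0.075,"dy": 0.24,"dz": 0,"twist": 0},{"dx": 0.08,"dy": 0.28,"dz": 0,"twist": 0}]'

```text
time_s: 7.9
tool_pos: [539.4, 78.3, 68.7]
tcp_rot: [-3.096, 0.002, 2.986]
force: [-1.1, -3.0, -0.1]
opening: 0.002
finger_force: 1.3
```

jog_arm --series '[{"dx": 0,"dy": 0.06,"dz": 0,"twist": 0},{"dx": -0.005,"dy": 0.1,"dz": 0,"twist": 0},{"dx": -0.02,"dy": 0.15,"dz": 0,"twist": 0},{"dx": -0.045,"dy": 0.2,"dz": 0,"twist": 0},{"dx": -0.07,"dy": 0.235,"dz": 0,"twist": 0}]'

```text
time_s: 8.4
tool_pos: [528.2, 113.8, 68.6]
tcp_rot: [-3.097, 0.001, 2.987]
force: [-0.2, -1.2, -0.3]
opening: 0.001
finger_force: 0.3
```

jog_arm --series '[{"dx": -0.03,"dy": 0.025,"dz": 0,"twist": 0},{"dx": -0.05,"dy": 0.04,"dz": 0,"twist": 0},{"dx": -0.07,"dy": 0.05,"dz": 0,"twist": 0},{"dx": -0.08,"dy": 0.05,"dz": 0,"twist": 0},{"dx": -0.08,"dy": 0.05,"dz": 0,"twist": 0}]'

```text
time_s: 8.9
tool_pos: [520.9, 118.7, 69.7]
tcp_rot: [-3.094, 0.011, 2.984]
force: [30.4, -19.2, -14.0]
opening: 0.002
finger_force: 17.4
```

```bash
python3 - <<'E'
from h import *
a=snap('top','t2');b=snap('side','s2')
cv2.imwrite('pics/c3.png',np.hstack([cv2.resize(x[:,:,::-1],(400,400),interpolation=cv2.INTER_CUBIC) for x in(a[150:270,275:395],b[180:300,180:300])]))
for c in('top','side'):
    for n,z in(('lever_end',84),('lock_hinge',84),('pointer',18),('gauge_mark',18),('wheel_top',67)):
        for d in arm.place_of(c,n)[:2]: print(c,n,round(d['p'],2),np.round(d['location'],1),atz(c,d['location'],z).round(1))
E
```

```text
top pointer 0.52 [320.3 217.7] [442.4  82.7  18. ]
top wheel_top 0.71 [322.  221.2] [433.2  86.6  67. ]
side lever_end 0.7 [231.4 215.1] [444.   75.2  84. ]
side lever_end 0.56 [256.3 203.6] [511.2 131.   84. ]
side lock_hinge 0.66 [245.8 213.5] [484.1  85.   84. ]
side pointer 0.74 [213.1 242.7] [394.9  27.3  18. ]
side gauge_mark 0.35 [213.5 247.8] [399.1   7.8  18. ]
side wheel_top 0.72 [229.3 245. ] [449.7 -24.3  67. ]
side wheel_top 0.68 [232.4 215. ] [443.9  94.6  67. ]
```

View pics/c3.png

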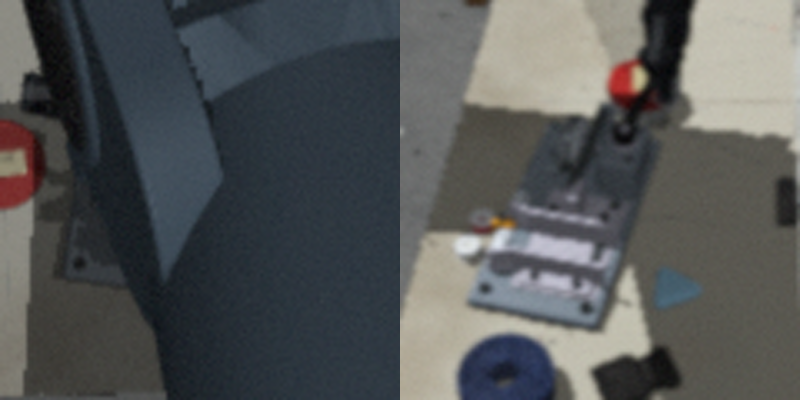

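The side view shows the lever swung round against its stop, with 36 N on the finger and the ball near (256,204). Next I retreat and go above the wheel.

jog_arm --series '[{"dx": 0.1,"dy": -0.04,"dz": 0,"twist": 0},{"dx": 0.1,"dy": -0.04,"dz": 0.15,"twist": 0},{"dx": 0.1,"dy": -0.04,"dz": 0.35,"twist": 0},{"dx": -0.1,"dy": -0.1,"dz": 0.35,"twist": 0},{"dx": -0.3,"dy": -0.11,"dz": 0.35,"twist": 0}]'

```text
time_s: 10.0
tool_pos: [471.3, 103.9, 121.7]
tcp_rot: [-3.098, 0.003, 2.986]
force: [-0.2, 0.2, 0.5]
opening: 0.002
finger_force: 0.0
```

jog_arm --series '[{"dx": -0.15,"dy": 0,"dz": 0,"twist": 0},{"dx": -0.2,"dy": 0,"dz": 0,"twist": 0},{"dx": -0.2,"dy": 0,"dz": -0.1,"twist": 0},{"dx": -0.2,"dy": 0,"dz": -0.2,"twist": 0},{"dx": -0.2,"dy": 0,"dz": -0.24,"twist": 0}]'

```text
time_s: 10.5
tool_pos: [441.3, 104.1, 84.1]
tcp_rot: [-3.097, 0.0, 2.987]
force: [-0.8, -0.1, 0.2]
opening: -0.002
finger_force: 0.0
```

jog_arm --series '[{"dx": 0,"dy": -0.01,"dz": -0.05,"twist": 0},{"dx": 0,"dy": -0.01,"dz": -0.1,"twist": 0},{"dx": 0,"dy": -0.01,"dz": -0.11,"twist": 0},{"dx": 0,"dy": -0.01,"dz": -0.12,"twist": 0},{"dx": 0,"dy": -0.01,"dz": -0.12,"twist": 0}]'

```text
time_s: 11.0
tool_pos: [441.3, 102.5, 67.1]
tcp_rot: [-3.097, 0.001, 2.987]
force: [1.1, 0.3, -0.2]
opening: -0.002
finger_force: 0.0
```

jog_arm --series '[{"dx": 0,"dy": 0,"dz": -0.005,"twist": 0},{"dx": 0,"dy": 0,"dz": -0.01,"twist": 0},{"dx": 0,"dy": 0,"dz": -0.015,"twist": 0},{"dx": 0,"dy": 0,"dz": -0.02,"twist": 0},{"dx": 0,"dy": 0,"dz": -0.02,"twist": 0}]'

```text
time_s: 11.5
tool_pos: [441.7, 103.1, 64.7]
tcp_rot: [-3.098, 0.002, 2.987]
force: [-2.7, 3.3, 13.4]
opening: -0.002
finger_force: 6.6
```

jog_arm --series '[{"dx": -0.005,"dy": -0.03,"dz": 0.003,"twist": 0},{"dx": -0.01,"dy": -0.06,"dz": 0.005,"twist": 0},{"dx": -0.015,"dy": -0.09,"dz": 0.006,"twist": 0},{"dx": -0.02,"dy": -0.12,"dz": 0.008,"twist": 0},{"dx": -0.025,"dy": -0.15,"dz": 0.009,"twist": 0}]'

```text
time_s: 12.0
tool_pos: [438.0, 80.4, 66.6]
tcp_rot: [-3.098, 0.002, 2.987]
force: [-4.7, 1.0, 15.3]
opening: -0.002
finger_force: 7.6
```

```bash
cat >m.py <<'E'
from h import *
p=np.load('g.npy');c,s=np.cos(p[2]),np.sin(p[2])
def run(n,cams=('side',)):
  for cam in cams:
    im=snap(cam,n+cam)
    for nm in('pointer','gauge_mark'):
        for d in arm.place_of(cam,nm)[:2]:
            if d['p']<.3: continue
            X=atz(cam,d['location'],18)[:2]-p[:2];print(cam,nm,round(d['p'],2),np.round(d['location'],1),'local',(c*X[0]+s*X[1]).round(1),(-s*X[0]+c*X[1]).round(1))
E
python3 -c "
from m import *
run('w1')
im=cv2.imread('pics/w1side.png');o=cv2.imread('pics/s2.png')
cv2.imwrite('pics/c4.png',np.hstack([cv2.resize(x[215:270,195:245],(400,440),interpolation=cv2.INTER_CUBIC) for x in(o,im)]))"
```

```text
side pointer 0.91 [215.2 245.1] local -37.7 -21.9
side pointer 0.66 [234.9 217. ] local -15.0 105.0
side gauge_mark 0.55 [211.7 246.4] local -45.8 -28.9
```

View pics/c4.png

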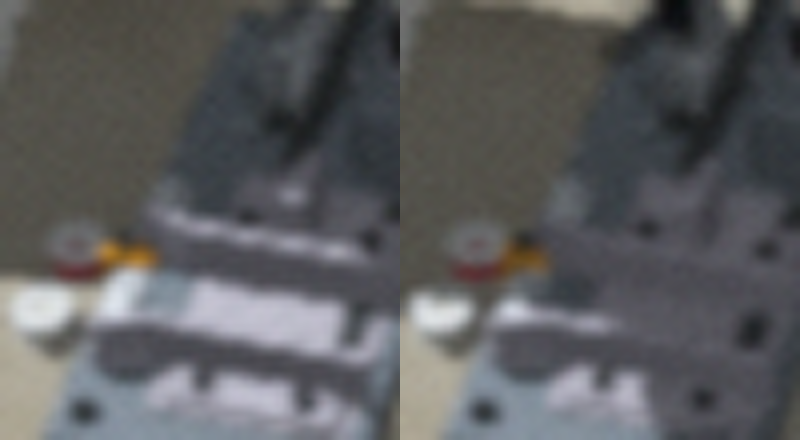

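The right crop, after the stroke, shows the cheek shifted toward the mark; the brass tip is at side (214,247). The wheel follows the finger. I'll move clear for a good top view.

jog_arm --series '[{"dx": 0,"dy": 0,"dz": 0.15,"twist": 0},{"dx": 0,"dy": -0.1,"dz": 0.3,"twist": 0},{"dx": 0.2,"dy": -0.4,"dz": 0.4,"twist": 0},{"dx": 0.4,"dy": -0.6,"dz": 0.4,"twist": 0},{"dx": 0.5,"dy": -0.9,"dz": 0.4,"twist": 0}]'

```text
time_s: 12.65
tool_pos: [514.9, -56.2, 126.1]
tcp_rot: [-3.097, 0.003, 2.988]
force: [0.2, 0.3, -0.3]
opening: -0.002
finger_force: 0.0
```

```bash
python3 -c "
from m import *
run('w2',('top','side')); run('w3',('top','side'))
A=np.mean([arm.camera('top').astype(float) for _ in range(6)],0)
cv2.imwrite('pics/avg1.png',A[:,:,::-1])
o=(cv2.imread('pics/t1.png').astype(float)*1);im=A[:,:,::-1]
f=lambda x:cv2.resize(np.clip(x[215:250,325:365]*1.4,0,255).astype(np.uint8),(400,350),interpolation=cv2.INTER_CUBIC)
cv2.imwrite('pics/c5.png',np.hstack([f(o),f(im)]))
print(arm.read_state()['tool_pos'],proj('top',np.c_[p[0]+c*np.array([-40,-40])-s*np.array([0,10]),p[1]+s*np.array([-40,-40])+c*np.array([0,10]),[18,18]]))"
```

```text
top pointer 0.68 [348.3 233.6] local -38.1 -25.2
top gauge_mark 0.61 [351.5 232.2] local -33.6 -32.6
side pointer 0.96 [212.  244.6] local -47.1 -22.1
top pointer 0.86 [345.8 234.4] local -40.8 -19.3
top gauge_mark 0.58 [351.1 235.4] local -41.6 -32.5
side pointer 0.63 [212.3 244.6] local -46.3 -21.9
side gauge_mark 0.38 [211.4 248.4] local -44.2 -36.4
[512.44927053 -54.99068033 125.38260896] [[338.05561566 233.03403672]
 [334.02478529 232.50058264]][ WARN:0@6.739] global loadsave.cpp:1063 imwrite_ Unsupported depth image for selected encoder is fallbacked to CV_8U.
```

View pics/c5.png

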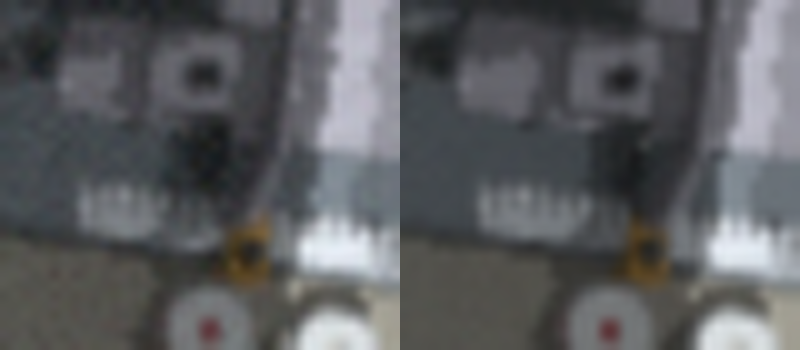

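The view shows the cheek shifted by about 4.3 mm (foot hole at display 203→220) and the pointer's dark blob still left of the brass nose. I'll rectify it into guide axes to measure the gap.

```bash
cat >rect.py <<'E'
from m import *
def rect(im,x0,x1,y0,y1,st,z=18):
    X,Y=np.meshgrid(np.arange(x0,x1,st),np.arange(y0,y1,st),indexing='ij')
    W=np.c_[(p[0]+c*X-s*Y).ravel(),(p[1]+s*X+c*Y).ravel(),np.full(X.size,z)]
    uv=proj('top',W).astype(np.float32).reshape(*X.shape,2)
    return cv2.remap(im.astype(np.float32),uv[...,0],uv[...,1],cv2.INTER_CUBIC)
def show(im):
    r=rect(im,-58,-26,-46,-8,2)
    print('     y',*range(-46,-8,2))
    for i in range(r.shape[0]-1,-1,-1):
        b,g,rd=r[i].T; print(-58+2*i,'grey',b.round().astype(int).tolist(),'gold',(rd-b).round().astype(int).tolist())
E
python3 -c "
from rect import *
show(cv2.imread('pics/avg1.png'))"
```

```text
y -46 -44 -42 -40 -38 -36 -34 -32 -30 -28 -26 -24 -22 -20 -18 -16 -14 -12 -10
-28 grey [93, 68, 60, 63, 50, 41, 37, 35, 34, 35, 38, 30, 26, 27, 28, 34, 36, 45, 53] gold [-12, -9, -7, -5, -4, -2, -3, -4, -4, -5, -4, -2, -1, -2, -3, -5, -6, -6, -6]
-30 grey [103, 76, 60, 59, 56, 43, 38, 37, 35, 32, 28, 21, 25, 28, 28, 33, 35, 47, 53] gold [-13, -9, -6, -4, -3, -2, -2, -4, -5, -5, -4, -3, -2, -3, -4, -4, -4, -6, -6]
-32 grey [102, 75, 58, 61, 62, 47, 40, 37, 36, 32, 28, 21, 24, 28, 30, 34, 37, 49, 53] gold [-13, -9, -7, -5, -4, -3, -3, -4, -5, -5, -4, -3, -3, -3, -3, -3, -6, -7, -8]
-34 grey [99, 72, 57, 61, 65, 54, 43, 37, 36, 33, 25, 22, 24, 26, 30, 35, 39, 49, 54] gold [-14, -9, -8, -6, -4, -4, -4, -3, -4, -5, -4, -4, -3, -3, -4, -4, -7, -7, -8]
-36 grey [97, 69, 57, 58, 65, 61, 47, 38, 35, 34, 30, 23, 23, 25, 30, 35, 39, 49, 53] gold [-13, -10, -9, -6, -5, -4, -4, -2, -3, -5, -5, -4, -3, -4, -5, -5, -5, -7, -7]
-38 grey [92, 65, 56, 54, 64, 65, 49, 39, 37, 35, 30, 26, 24, 27, 33, 36, 39, 45, 51] gold [-12, -9, -8, -7, -6, -4, -3, -1, -3, -4, -4, -3, -2, -4, -4, -5, -5, -6, -6]
-40 g
[... 958 characters left out ...]
1, 11, 21, 31, 15, 0, -4, -4, -4, -4, -5, -6]
-52 grey [158, 120, 90, 82, 85, 81, 56, 36, 27, 22, 22, 35, 49, 56, 58, 58, 55, 55, 64] gold [-10, -8, -5, -5, -6, -5, 5, 5, 2, 11, 26, 13, 2, -4, -5, -4, -4, -5, -5]
-54 grey [129, 103, 74, 62, 62, 57, 47, 34, 27, 24, 21, 25, 35, 41, 44, 48, 47, 46, 48] gold [-9, -7, -5, -4, -5, 0, 15, 12, 8, 16, 28, 16, 3, -4, -5, -5, -4, -4, -5]
-56 grey [98, 91, 66, 49, 44, 40, 38, 30, 24, 23, 24, 22, 28, 32, 35, 36, 38, 38, 38] gold [-5, -5, -4, -3, -2, 6, 26, 25, 23, 29, 32, 19, 7, 0, -1, -2, -2, -2, -2]
-58 grey [85, 83, 69, 53, 46, 42, 36, 30, 26, 24, 23, 21, 24, 31, 35, 36, 36, 37, 37] gold [4, 4, 2, 2, 2, 9, 25, 32, 35, 38, 35, 22, 14, 5, 3, 3, 2, 2, 2]
```

jog_arm --series '[{"dx": -0.1,"dy": 0.2,"dz": 0,"twist": 0},{"dx": -0.2,"dy": 0.4,"dz": 0,"twist": 0},{"dx": -0.3,"dy": 0.7,"dz": 0,"twist": 0},{"dx": -0.47,"dy": 0.95,"dz": 0,"twist": 0},{"dx": -0.47,"dy": 1,"dz": -0.1,"twist": 0}]'

```text
time_s: 14.05
tool_pos: [440.6, 97.9, 111.5]
tcp_rot: [-3.098, 0.002, 2.99]
force: [1.7, -0.0, -0.1]
opening: 0.001
finger_force: 0.0
```

jog_arm --series '[{"dx": 0,"dy": 0.05,"dz": -0.1,"twist": 0},{"dx": 0,"dy": 0.05,"dz": -0.2,"twist": 0},{"dx": 0,"dy": 0.05,"dz": -0.25,"twist": 0},{"dx": 0,"dy": 0.05,"dz": -0.25,"twist": 0},{"dx": 0,"dy": 0.05,"dz": -0.25,"twist": 0}]'

```text
time_s: 14.55
tool_pos: [442.2, 102.3, 73.3]
tcp_rot: [-3.097, 0.001, 2.986]
force: [0.1, 0.6, 0.5]
opening: 0.0
finger_force: 0.0
```

jog_arm --series '[{"dx": 0,"dy": 0,"dz": -0.03,"twist": 0},{"dx": 0,"dy": 0,"dz": -0.045,"twist": 0},{"dx": 0,"dy": 0,"dz": -0.055,"twist": 0},{"dx": 0,"dy": 0,"dz": -0.06,"twist": 0},{"dx": 0,"dy": 0,"dz": -0.06,"twist": 0}]'

```text
time_s: 15.05
tool_pos: [442.5, 103.2, 64.6]
tcp_rot: [-3.098, 0.002, 2.987]
force: [-2.6, 5.2, 13.0]
opening: 0.001
finger_force: 7.1
```

jog_arm --series '[{"dx": -0.005,"dy": -0.03,"dz": 0.002,"twist": 0},{"dx": -0.01,"dy": -0.06,"dz": 0.004,"twist": 0},{"dx": -0.015,"dy": -0.09,"dz": 0.005,"twist": 0},{"dx": -0.02,"dy": -0.12,"dz": 0.007,"twist": 0},{"dx": -0.025,"dy": -0.15,"dz": 0.008,"twist": 0}]'

```text
time_s: 15.55
tool_pos: [438.9, 80.4, 66.5]
tcp_rot: [-3.098, 0.003, 2.987]
force: [-6.4, 1.7, 19.5]
opening: 0.0
finger_force: 9.6
```

jog_arm --series '[{"dx": 0,"dy": 0,"dz": 0.15,"twist": 0},{"dx": 0,"dy": -0.1,"dz": 0.3,"twist": 0},{"dx": 0.2,"dy": -0.4,"dz": 0.4,"twist": 0},{"dx": 0.4,"dy": -0.6,"dz": 0.4,"twist": 0},{"dx": 0.5,"dy": -0.9,"dz": 0.4,"twist": 0}]'

```text
time_s: 16.05
tool_pos: [515.7, -56.2, 125.8]
tcp_rot: [-3.097, 0.003, 2.988]
force: [0.6, 0.8, -0.8]
opening: -0.001
finger_force: 0.0
```

```bash
cat >n.py <<'E'
from rect import *
import sys
def go(tag,k=5):
    A=[];res={}
    for i in range(k):
        for cam in('top','side'):
            im=arm.camera(cam)
            if cam=='top':A.append(im[:,:,::-1].astype(float))
            for nm in('pointer','gauge_mark'):
                for d in arm.place_of(cam,nm):
                    X=atz(cam,d['location'],18)[:2]-p[:2];lx,ly=c*X[0]+s*X[1],-s*X[0]+c*X[1]
                    if d['p']>.3 and -60<lx<-25 and -50<ly<0: res.setdefault((cam,nm),[]).append((round(lx,1),round(ly,1)))
    for q,v in res.items(): print(q,len(v),np.median(v,0).round(1),[b for a,b in v])
    A+=[arm.camera('top')[:,:,::-1].astype(float) for _ in range(5)]
    A=np.mean(A,0);np.save(f'pics/{tag}.npy',A);return A
E
python3 -c "
from n import *
A=go('a2')
o=cv2.imread('pics/avg1.png').astype(float)
import sys
for nm,im in(('old',o),('new',A)):
  r=rect(im,-44,-28,-40,-8,2).mean(2)
  print(nm,list(range(-40,-8,2)))
  for i in range(7,-1,-1):print(-44+2*i,r[i].round().astype(int).tolist())
big=cv2.normalize(cv2.resize(np.clip(np.hstack([rect(x,-62,-22,-50,-5,.12)[::-1,::-1] for x in(o,A)])*2,0,255),None,fx=1.05,fy=1.05),None,0,255,cv2.NORM_MINMAX)
cv2.imwrite('pics/c6.png',big.astype(np.uint8));print(big.shape)
"
```

```text
('top', 'pointer') 5 [-42.5 -28.2] [np.float64(-29.4), np.float64(-27.4), np.float64(-28.2), np.float64(-29.4), np.float64(-24.0)]
('top', 'gauge_mark') 5 [-40.5 -24. ] [np.float64(-23.9), np.float64(-23.9), np.float64(-28.9), np.float64(-27.9), np.float64(-24.0)]
('side', 'pointer') 5 [-45.4 -24.1] [np.float64(-32.8), np.float64(-24.1), np.float64(-22.5), np.float64(-22.1), np.float64(-25.9)]
('side', 'gauge_mark') 5 [-44.8 -34.8] [np.float64(-34.8), np.float64(-37.0), np.float64(-37.3), np.float64(-27.5), np.float64(-30.8)]
old [-40, -38, -36, -34, -32, -30, -28, -26, -24, -22, -20, -18, -16, -14, -12, -10]
-30 [57, 54, 42, 37, 35, 32, 30, 26, 20, 24, 27, 26, 32, 34, 44, 50]
-32 [58, 60, 45, 38, 35, 33, 30, 26, 20, 23, 26, 29, 33, 34, 45, 50]
-34 [57, 62, 52, 40, 35, 34, 31, 24, 20, 23, 25, 29, 33, 35, 45, 50]
-36 [54, 62, 58, 44, 37, 33, 32, 28, 21, 21, 23, 28, 33, 37, 45, 49]
-38 [51, 61, 62, 47, 38, 36, 33, 29, 24, 23, 25, 31, 34, 36, 42, 48]
-40 [50, 60, 64, 53, 38, 35, 33, 28, 27, 31, 33, 37, 39, 45, 54, 53]
-42 [52, 64, 72, 60, 42, 36, 32, 28, 32, 43, 42, 47, 49, 62, 72, 61]
-44 [63, 75, 79, 67, 49, 40, 34, 30, 40, 51, 47, 53, 53, 69, 81, 71]
new [-40, -38, -36, -34, -32, -30, -28, -26, -24, -22, -20, -18, -16, -14, -12, -10]
-30 [37, 35, 35, 34, 29, 22, 20, 26, 25, 30, 33, 37, 48, 50, 49, 49]
-32 [41, 36, 34, 34, 31, 24, 21, 25, 26, 31, 34, 38, 47, 49, 51, 50]
-34 [46, 36, 34, 34, 31, 24, 20, 24, 26, 30, 33, 36, 43, 49, 52, 52]
-36 [52, 39, 36, 34, 31, 25, 19, 22, 28, 30, 32, 33, 39, 50, 51, 50]
-38 [57, 44, 37, 35, 32, 29, 24, 23, 28, 31, 33, 36, 43, 51, 52, 51]
-40 [63, 50, 38, 34, 34, 33, 28, 25, 28, 35, 36, 44, 51, 58, 59, 54]
-42 [68, 55, 40, 35, 36, 36, 32, 28, 33, 43, 43, 59, 66, 72, 73, 61]
-44 [72, 60, 46, 38, 37, 39, 36, 32, 40, 50, 48, 60, 69, 80, 83, 72]
(351, 788, 3)
```

```bash
python3 -c "
from rect import *
ims=[cv2.imread('pics/top0.png').astype(float),cv2.imread('pics/avg1.png').astype(float),np.load('pics/a2.npy')]
R=[rect(x,-62,-22,-48,-10,.15)[::-1,::-1] for x in ims]
R=[np.clip(255*(r/110)**.7,0,255) for r in R]
b=np.hstack(R).astype(np.uint8).copy()
for k in range(3):
  for y in(-20,-30,-40):
    cv2.line(b,(int(k*R[0].shape[1]+(-10-y)/.15),0),(int(k*R[0].shape[1]+(-10-y)/.15),8),(0,0,255),1)
print(b.shape);cv2.imwrite('pics/c6.png',b)"
```

```text
(267, 762, 3)
```

View pics/c6.png

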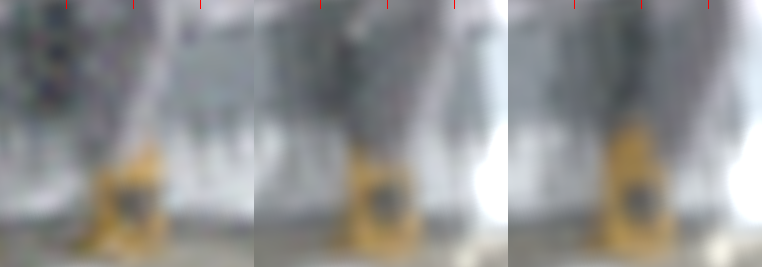

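The right panel shows the brass nose tip at guide y ≈ -29.3 and the dark pointer at ≈ -27.9. About 1.3 mm remains, so I'll do one short stroke of about 7 mm.

jog_arm --series '[{"dx": -0.1,"dy": 0.2,"dz": 0,"twist": 0},{"dx": -0.2,"dy": 0.4,"dz": 0,"twist": 0},{"dx": -0.3,"dy": 0.7,"dz": 0,"twist": 0},{"dx": -0.48,"dy": 0.95,"dz": 0,"twist": 0},{"dx": -0.49,"dy": 1,"dz": -0.1,"twist": 0}]'

```text
time_s: 18.3
tool_pos: [438.3, 98.0, 111.2]
tcp_rot: [-3.098, 0.002, 2.99]
force: [0.0, 0.0, -0.9]
opening: 0.001
finger_force: 0.0
```

jog_arm --series '[{"dx": 0,"dy": 0,"dz": -0.1,"twist": 0},{"dx": 0,"dy": 0,"dz": -0.2,"twist": 0},{"dx": 0,"dy": 0,"dz": -0.25,"twist": 0},{"dx": 0,"dy": 0,"dz": -0.25,"twist": 0},{"dx": 0,"dy": 0,"dz": -0.25,"twist": 0}]'

```text
time_s: 18.8
tool_pos: [439.9, 94.9, 73.0]
tcp_rot: [-3.097, 0.001, 2.986]
force: [0.6, -0.2, 0.3]
opening: 0.003
finger_force: 0.0
```

jog_arm --series '[{"dx": 0,"dy": 0,"dz": -0.03,"twist": 0},{"dx": 0,"dy": 0,"dz": -0.045,"twist": 0},{"dx": 0,"dy": 0,"dz": -0.05,"twist": 0},{"dx": 0,"dy": 0,"dz": -0.055,"twist": 0},{"dx": 0,"dy": 0,"dz": -0.055,"twist": 0}]'

```text
time_s: 19.3
tool_pos: [440.6, 95.6, 66.0]
tcp_rot: [-3.099, 0.003, 2.987]
force: [-9.5, 3.4, 34.3]
opening: -0.002
finger_force: 16.8
```

jog_arm --series '[{"dx": -0.002,"dy": -0.015,"dz": 0,"twist": 0},{"dx": -0.005,"dy": -0.03,"dz": 0,"twist": 0},{"dx": -0.008,"dy": -0.047,"dz": 0.001,"twist": 0},{"dx": -0.008,"dy": -0.047,"dz": 0.001,"twist": 0},{"dx": -0.008,"dy": -0.047,"dz": 0.001,"twist": 0}]'

```text
time_s: 19.8
tool_pos: [439.5, 88.6, 66.5]
tcp_rot: [-3.099, 0.003, 2.987]
force: [-11.1, 2.1, 38.6]
opening: -0.002
finger_force: 19.7
```

jog_arm --series '[{"dx": 0,"dy": 0,"dz": 0.15,"twist": 0},{"dx": 0,"dy": -0.1,"dz": 0.3,"twist": 0},{"dx": 0.2,"dy": -0.4,"dz": 0.4,"twist": 0},{"dx": 0.4,"dy": -0.7,"dz": 0.4,"twist": 0},{"dx": 0.5,"dy": -1,"dz": 0.4,"twist": 0}]'

```text
time_s: 20.3
tool_pos: [512.8, -56.9, 125.3]
tcp_rot: [-3.097, 0.003, 2.988]
force: [0.4, 0.8, -0.3]
opening: 0.001
finger_force: 0.0
```

```bash
python3 -c "
from n import *
A=go('a3',3)
r=rect(A,-60,-28,-40,-16,1)
def par(v,i): 
    a,b,d=v[i-1:i+2];return i+.5*(a-d)/(a-2*b+d)
for nm in('a2','a3'):
  r=rect(np.load(f'pics/{nm}.npy'),-38,-28,-40,-16,1).mean(2).mean(0);print(nm,r.round(1).tolist())
ims=[np.load('pics/a2.npy'),A]
R=[np.clip(255*(rect(x,-62,-22,-48,-10,.1)[::-1,::-1]/110)**.7,0,255) for x in ims]
b=np.hstack(R).astype(np.uint8).copy()
for k in range(2):
  for y in(-20,-30,-40):
    cx=int(k*R[0].shape[1]+(-10-y)/.1);cv2.line(b,(cx,0),(cx,8),(0,0,255),1)
print(b.shape);cv2.imwrite('pics/c7.png',b)"
```

```text
('top', 'pointer') 3 [-40.9 -27.9] [np.float64(-27.9), np.float64(-26.2), np.float64(-28.1)]
('top', 'gauge_mark') 3 [-41.4 -26.1] [np.float64(-23.4), np.float64(-28.8), np.float64(-26.1)]
('side', 'pointer') 3 [-46.5 -24. ] [np.float64(-23.2), np.float64(-24.0), np.float64(-32.5)]
('side', 'gauge_mark') 2 [-43.4 -31.5] [np.float64(-26.0), np.float64(-37.0)]
a2 [45.70000076293945, 41.0, 37.599998474121094, 36.20000076293945, 35.0, 34.79999923706055, 34.29999923706055, 32.599998474121094, 30.399999618530273, 27.100000381469727, 24.0, 21.600000381469727, 20.700000762939453, 21.799999237060547, 23.899999618530273, 25.399999618530273, 26.700000762939453, 28.399999618530273, 30.299999237060547, 32.400001525878906, 33.0, 33.900001525878906, 36.20000076293945, 39.5]
a3 [40.5, 37.599998474121094, 35.79999923706055, 35.20000076293945, 34.29999923706055, 34.20000076293945, 33.29999923706055, 30.100000381469727, 26.200000762939453, 22.700000762939453, 21.299999237060547, 21.600000381469727, 22.899999618530273, 24.899999618530273, 26.5, 27.0, 27.700000762939453, 29.399999618530273, 31.5, 33.400001525878906, 33.79999923706055, 36.0, 41.0, 46.20000076293945]
(400, 760, 3)
```

View pics/c7.png

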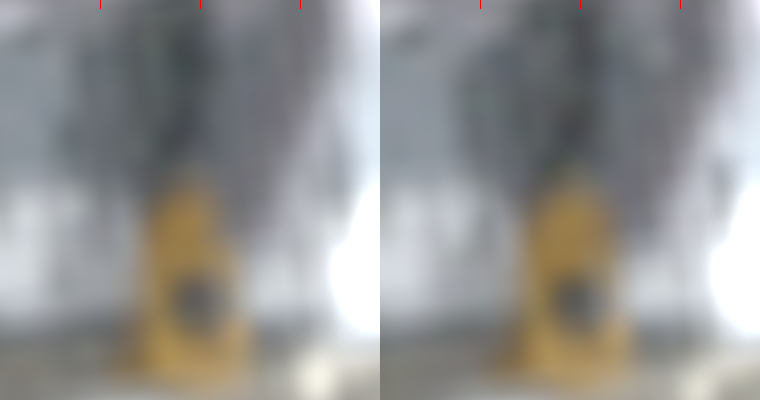

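Both panels show the brass nose tip and the dark pointer; in the right one they line up at guide y ≈ -29.3. Now I push the lever back from its far side.

jog_arm --series '[{"dx": -0.05,"dy": 0.25,"dz": 0,"twist": 0},{"dx": -0.1,"dy": 0.5,"dz": 0,"twist": 0},{"dx": -0.15,"dy": 0.75,"dz": 0,"twist": 0},{"dx": -0.2,"dy": 1,"dz": 0,"twist": 0},{"dx": -0.24,"dy": 1,"dz": 0,"twist": 0}]'

```text
time_s: 21.95
tool_pos: [474.5, 97.9, 124.4]
tcp_rot: [-3.097, 0.001, 2.99]
force: [0.6, -0.3, -0.3]
opening: 0.001
finger_force: 0.0
```

jog_arm --series '[{"dx": 0,"dy": 0.15,"dz": 0,"twist": 0},{"dx": 0,"dy": 0.26,"dz": 0,"twist": 0},{"dx": 0,"dy": 0.26,"dz": -0.1,"twist": 0},{"dx": 0,"dy": 0.26,"dz": -0.15,"twist": 0},{"dx": 0,"dy": 0.26,"dz": -0.15,"twist": 0}]'

```text
time_s: 22.45
tool_pos: [474.2, 133.0, 101.0]
tcp_rot: [-3.096, -0.001, 2.986]
force: [-0.8, -1.2, 1.0]
opening: 0.002
finger_force: 0.0
```

jog_arm --series '[{"dx": -0.02,"dy": 0,"dz": -0.05,"twist": 0},{"dx": -0.02,"dy": 0,"dz": -0.1,"twist": 0},{"dx": -0.02,"dy": 0,"dz": -0.15,"twist": 0},{"dx": -0.02,"dy": 0,"dz": -0.2,"twist": 0},{"dx": -0.02,"dy": 0,"dz": -0.22,"twist": 0}]'

```text
time_s: 22.95
tool_pos: [471.5, 133.4, 68.0]
tcp_rot: [-3.096, -0.0, 2.987]
force: [0.5, 0.7, 0.6]
opening: 0.001
finger_force: 0.0
```

jog_arm --series '[{"dx": 0.06,"dy": 0,"dz": 0,"twist": 0},{"dx": 0.1,"dy": 0,"dz": 0,"twist": 0},{"dx": 0.16,"dy": -0.01,"dz": 0,"twist": 0},{"dx": 0.215,"dy": -0.015,"dz": 0,"twist": 0},{"dx": 0.275,"dy": -0.05,"dz": 0,"twist": 0}]'

```text
time_s: 23.45
tool_pos: [513.9, 126.1, 68.9]
tcp_rot: [-3.097, 0.001, 2.987]
force: [-1.5, 0.2, -0.1]
opening: 0.004
finger_force: 0.6
```

jog_arm --series '[{"dx": 0.055,"dy": -0.04,"dz": 0,"twist": 0},{"dx": 0.085,"dy": -0.085,"dz": 0,"twist": 0},{"dx": 0.115,"dy": -0.13,"dz": 0,"twist": 0},{"dx": 0.13,"dy": -0.17,"dz": 0,"twist": 0},{"dx": 0.14,"dy": -0.2,"dz": 0,"twist": 0}]'

```text
time_s: 23.95
tool_pos: [534.3, 95.5, 68.9]
tcp_rot: [-3.097, 0.001, 2.986]
force: [-2.0, 2.5, 0.1]
opening: -0.0
finger_force: 0.9
```

Near locked; pressing on to the stop.

jog_arm --series '[{"dx": 0,"dy": -0.02,"dz": 0,"twist": 0},{"dx": 0,"dy": -0.03,"dz": 0,"twist": 0},{"dx": 0,"dy": -0.04,"dz": 0,"twist": 0},{"dx": 0,"dy": -0.05,"dz": 0,"twist": 0},{"dx": 0,"dy": -0.05,"dz": 0,"twist": 0}]'

```text
time_s: 24.45
tool_pos: [534.1, 89.9, 69.0]
tcp_rot: [-3.099, 0.001, 2.988]
force: [-0.8, 11.1, 0.2]
opening: 0.002
finger_force: 5.7
```

jog_arm --series '[{"dx": 0,"dy": -0.01,"dz": 0,"twist": 0},{"dx": 0,"dy": -0.02,"dz": 0,"twist": 0},{"dx": 0,"dy": -0.02,"dz": 0,"twist": 0},{"dx": 0,"dy": -0.02,"dz": 0,"twist": 0},{"dx": 0,"dy": -0.02,"dz": 0,"twist": 0}]'

```text
time_s: 24.95
tool_pos: [534.1, 88.8, 69.1]
tcp_rot: [-3.103, -0.0, 2.989]
force: [-1.6, 26.6, -0.8]
opening: 0.001
finger_force: 12.6
```

jog_arm --series '[{"dx": -0.01,"dy": 0.12,"dz": 0,"twist": 0},{"dx": -0.02,"dy": 0.2,"dz": 0.1,"twist": 0},{"dx": -0.02,"dy": 0.2,"dz": 0.25,"twist": 0},{"dx": -0.02,"dy": 0.1,"dz": 0.4,"twist": 0},{"dx": -0.02,"dy": -0.15,"dz": 0.45,"twist": 0}]'

```text
time_s: 25.45
tool_pos: [532.2, 64.5, 138.6]
tcp_rot: [-3.097, 0.004, 2.99]
force: [0.9, -0.5, 0.2]
opening: 0.0
finger_force: 0.0
```

jog_arm --series '[{"dx": 0,"dy": -0.25,"dz": 0,"twist": 0},{"dx": 0,"dy": -0.5,"dz": 0,"twist": 0},{"dx": 0,"dy": -0.75,"dz": 0,"twist": 0},{"dx": 0,"dy": -1,"dz": 0,"twist": 0},{"dx": 0,"dy": -1,"dz": 0,"twist": 0}]'

```text
time_s: 25.95
tool_pos: [530.9, -90.6, 136.5]
tcp_rot: [-3.095, 0.001, 2.983]
force: [-0.2, 0.1, 0.8]
opening: 0.002
finger_force: 0.0
```

```bash
python3 -c "
from n import *
A=go('a4',1)
for nm in('a3','a4'):
  r=rect(np.load(f'pics/{nm}.npy'),-38,-28,-40,-16,1).mean(2).mean(0);print(nm,r.round(1).tolist())
for d in arm.place_of('top','lever_end'): 
    if d['p']>.3:print(d,atz('top',d['location'],84))
# overall diff vs start: bystanders
t0=cv2.imread('pics/t1.png').astype(float)
# lever darkness along expected angle
h=np.array([34,55])
for th in(-.1,0,.1,.2,.3):
    L=h+np.array([[np.cos(th),np.sin(th)]])*np.array([25,35,45,55,60])[:,None]
    W=np.c_[p[0]+c*L[:,0]-s*L[:,1],p[1]+s*L[:,0]+c*L[:,1],np.array([77,77,80,83,84.])]
    uv=proj('top',W).astype(np.float32)[None]
    print(th,[cv2.remap(i.astype(np.float32),uv[...,0],uv[...,1],1).mean().round(1) for i in(t0,A)])
print(arm.read_state()['tool_pos'],arm.read_state()['force'])
"
```

```text
('top', 'pointer') 1 [-44.1 -18.9] [np.float64(-18.9)]
('top', 'gauge_mark') 1 [-43.6 -30.5] [np.float64(-30.5)]
('side', 'pointer') 1 [-40.4 -24.5] [np.float64(-24.5)]
('side', 'gauge_mark') 1 [-38.6 -34.7] [np.float64(-34.7)]
a3 [40.5, 37.599998474121094, 35.79999923706055, 35.20000076293945, 34.29999923706055, 34.20000076293945, 33.29999923706055, 30.100000381469727, 26.200000762939453, 22.700000762939453, 21.299999237060547, 21.600000381469727, 22.899999618530273, 24.899999618530273, 26.5, 27.0, 27.700000762939453, 29.399999618530273, 31.5, 33.400001525878906, 33.79999923706055, 36.0, 41.0, 46.20000076293945]
a4 [40.20000076293945, 37.0, 34.900001525878906, 34.5, 33.599998474121094, 33.20000076293945, 32.0, 29.100000381469727, 25.700000762939453, 22.600000381469727, 21.100000381469727, 21.200000762939453, 22.600000381469727, 24.799999237060547, 26.700000762939453, 27.399999618530273, 28.0, 29.200000762939453, 30.600000381469727, 32.20000076293945, 32.79999923706055, 35.29999923706055, 40.400001525878906, 45.5]
{'location': [329.0, 173.6], 'p': 0.73} [542.99339152  68.71864783  84.        ]
{'location': [325.6, 196.4], 'p': 0.33} [490.07473565  78.75165038  84.        ]
-0.1 [np.float32(9.3), np.float32(7.3)]
0 [np.float32(6.0), np.float32(7.2)]
0.1 [np.float32(44.4), np.float32(41.8)]
0.2 [np.float32(60.8), np.float32(57.0)]
0.3 [np.float32(62.8), np.float32(57.4)]
[531.18092271 -86.58862807 136.38536979] [ 0.97151519 -0.14758042 -0.39577482]
```

```bash
python3 -c "
from station import arm
print(arm.close_job())"
```

```text
the job is handed in; nothing more can be done
None
```

The job is handed in at about 26 s of the 64 s allowed. The lever went to its released stop, the wheel brought the pointer to within about 1 mm of the brass tip by camera estimate, and the lever is back against its locked stop. The arm stands clear, and no verdict came back.

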